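# Take the left-hand lock knob off the gouge-honing machine

### The job

The disc of the honing machine has to be changed, so unscrew its red lock knob and lift it off; mind that the thread is left-handed (clockwise seen from above loosens it) and never force the knob, neither by turning it against a stop nor by pulling it before it is free. Stand the knob upright, skirt down, in the parts tray, and leave the other things on the table where they are.

Things in the scene. Friction and masses are not known exactly. Their poses are not given: they have to be found in the camera images.
- knob: red round fluted lock knob, 34 mm high, 0.05 to 0.1 kg; origin at the centre of its underside, z up. Red head 48 mm diameter, 20 to 34 mm above the origin; below it a hollow steel skirt, 46 mm diameter, 40 mm bore, 20 mm deep. Sits on the machine's spindle with 1.8 mm radial play, origin 76 to 77 mm over the table. The white line on top tells nothing of the thread.
- knob_grip (a point): on the knob's axis at the middle of its red head, 27 mm above its origin: grip here, at any angle. Clockwise from above (loosening) the knob runs level, climbs 3 mm, and comes free after 45 to 110 degrees in all, differing each time. It is free over some 20 to 25 degrees only; turned on, it is caught again (turn back), then stops. Anticlockwise from the start: a stop within 60 degrees.
- seat (a point): steel seat of the spindle, on its axis, 72 mm over the table; the spindle's top is 19 mm higher. The thread is hidden under the knob. A spring washer presses the knob up with 2 to 3 N over its first 3 mm; a light pull of some 6 N more while turning brings the knob off as soon as it is free; 20 mm up it is clear. Over 25 N between knob and machine ruins the thread.
- hone: honing machine, fixed: round grey housing 148 mm diameter, on it a cork-coloured disc 124 mm diameter whose top is 60 mm over the table, in the middle the spindle with brass spring washer and red knob; origin on the table under its middle, a black switch with a green rocker on its -x side
- tray: parts tray of bare aluminium, fixed: 140 x 140 mm outside, 18 mm high, walls and floor 4 mm thick; origin at the centre of its underside
- tray_in (a point): centre of the tray's inner floor, 4 mm above the table; axes as the tray's
- tape: bystander: roll of masking tape, 96 mm diameter, 25 mm high, lying flat; origin at the centre of its underside
- tube_blue: bystander: blue paint tube, 128 x 35 x 26 mm, lying; origin at the centre of its underside
- sanding: bystander: brown sanding block, 42 x 72 x 30 mm; origin at the centre of its underside
- ink_tin_red: bystander: round tin of red ink, 70 mm diameter, 40 mm high; origin at the centre of its underside
- clip_b: bystander: steel spring clip, 58 x 50 x 26 mm; origin at the centre of its underside
- gouge_b: bystander: gouge with a pear-shaped wooden handle, 137 x 25 x 25 mm, lying; origin at the centre of its underside
There are look-alikes about, which are no part of the job. There is more than one size of the knob; the one meant has the size given above.

How it is judged:
By the outcome, as a careful person would: the job done as asked, in the order asked, and still so for the second after the job is handed in, with the robot touching nothing.
It also fails if it takes over 72 s, if anything falls off the work surface, if the arm or the gripper's body presses on something with over 40 N, if the wrist force passes 120 N, or if a joint passes its speed limit or range.

### The arm

A 7-joint arm with a two-finger parallel gripper is mounted at the origin on a cart in front of the work surface, level with it; the furniture and walls round the work are solid. World frame = base frame: x ahead of the robot, y to its left, z up, the work surface at z = 0. Lengths are in m, angles in rad, forces in N, time in s.
With the tool pointing down it reaches from about 0.425 to 1.025 m from the base axis. Payload 3.6 kg.
Tool frame: the origin (TCP) lies between the finger pads; the fingertips stand 17 mm ahead of it and the grasp point (between the pads) lies 2 mm behind it (r.nose_length is the distance from the TCP to the fingertips, in m); z points along the fingers, y is the line along which they close (so a half turn about z gives the same grasp; the last joint's range is limited). The gripper opens to 85 mm and grips with 20 to 120 N. Pads are 22 mm wide; open, the fingers measure 114 mm over their backs; the gripper's body (76 mm by 85 mm) begins 54 mm behind the grasp point. The pads swing forward as they close: fully open they stand 13 mm farther back than shut.
Start: joints at [-1.407, 0.591, 0.048, 1.609, -0.033, 0.943, -0.034], TCP at [0.185, 0.701, 0.248] pointing down, gripper open.
Joint ranges: [-2.69, 2.69], [-0.47, 2.24], [-1.27, 1.36], [0.19, 2.51], [-1.53, 4.68], [0.08, 2.07], [-3.09, 3.09]. Speed limits (rad/s): [2.57, 2.57, 3.14, 3.14, 3.14, 3.14, 3.14].

### API

Orientations are given as a unit quaternion [w, x, y, z].
In Python, from plant import r, imaging gives the robot as it stands. The module is installed in compiled form; this text tells all that it offers. Calls block until the motion is done:
- r.movep(position, orientation): joint-space move of the TCP to a pose.
- r.move_l(position, speed=0.15, rotation=None): straight line of the TCP; rotation=None keeps the orientation; speed is the mean speed in m/s.
- r.move_joints(angles): joint-space move.
- r.grip(opening, squeeze=None): finger opening in m; squeeze is the grip in N (None keeps the last); returns when the fingers have stopped.
- r.dwell(seconds).
- r.solve_ik(position, orientation): joint angles nearest the present ones, or None.
- r.get_state(): the state.
- imaging.capture(name): name is "side" or "top"; returns (picture, depth): 400x640x3 uint8, red, green, blue; 400x640 float32, m along the optical axis (not along the pixel's ray), 0 where there is no reading.
- imaging.get_calibration(name): a dict with "intrinsics" (3x3 intrinsics, pixels), "view" (4x4, takes a point from world to camera coordinates). Camera axes: x right, y up, looking along -z (the intrinsics and any distortion apply to the point x, -y, -z); pixel columns grow to the right and rows downward; lengths in m; the calibration is good to about 2 mm. A picture is of the moment at which its call begins. get_calibration takes no time and is no camera call.
A pose or a line that the arm cannot do raises r.PlanningError and nothing moves.
- r.job_done(): hands the job in; it is judged then, once.
The state is a dict: "time": time; "q": joint angles; "joint_vel": joint speeds; "effort": joint torques, N m; "eef_pos": TCP position; "orientation": TCP orientation; "ft_force": force on the tool from outside, world axes, zero at the start; "moment": the same for the moment, N m; "opening": finger opening in m; "finger_force": force on a finger pad.
Only numpy, scipy, OpenCV 4.12 (cv2) and the standard library are available. Lean on these libraries where they do the work, as an engineer would, in place of code of your own. Each camera call takes 0.05 s, during which the arm holds its last target. There are 200 camera calls.

## Working session

There is one attempt and no reset: what is moved stays moved. The work goes in short steps, each a Python script; the robot and the scene stay as the last script left them, time stands still between calls to the robot, and variables do not carry over. Pictures are saved under pics/ and viewed, at most 10 in all, crops included, and the job is handed in when it is done.

```bash
mkdir -p pics
cat > h.py <<'E'
import numpy as np, cv2
from plant import r, imaging
def cap(n,fn=None):
    p,d=imaging.capture(n)
    if fn: cv2.imwrite(fn,p[:,:,::-1])
    return p,d
def world(n,d):
    c=imaging.get_calibration(n);K=np.array(c['intrinsics']);V=np.array(c['view'])
    v,u=np.mgrid[0:400,0:640]
    x=(u-K[0,2])/K[0,0]*d; y=(v-K[1,2])/K[1,1]*d
    P=np.stack([x,-y,-d,np.ones_like(d)],-1)@np.linalg.inv(V).T
    return P[...,:3]
E
python3 - <<'E'
from h import *
for n in('top','side'):
    p,d=cap(n,f'pics/{n}0.png'); np.savez(f'{n}0.npz',p=p,d=d); c=imaging.get_calibration(n); print(c)
print(r.get_state())
E
```

```text
{'intrinsics': array([[377.86742026,   0.        , 319.97208161],
       [  0.        , 377.86742026, 199.14813647],
       [  0.        ,   0.        ,   1.        ]]), 'view': array([[-1.76948080e-01, -9.84219833e-01, -8.34531462e-04,
         1.24870162e-01],
       [ 9.62195455e-01, -1.73166674e-01,  2.10221810e-01,
        -6.00869924e-01],
       [-2.07048988e-01,  3.63953632e-02,  9.77653361e-01,
        -8.66007043e-01],
       [ 0.00000000e+00,  0.00000000e+00,  0.00000000e+00,
         1.00000000e+00]])}
{'intrinsics': array([[433.92883504,   0.        , 317.38746088],
       [  0.        , 433.92883504, 207.42016342],
       [  0.        ,   0.        ,   1.        ]]), 'view': array([[-0.99835595, -0.05702694, -0.00577358,  0.57274061],
       [ 0.02201659, -0.4745291 ,  0.87996443, -0.07619056],
       [-0.05292141,  0.87839061,  0.47500449, -1.24679839],
       [ 0.        ,  0.        ,  0.        ,  1.        ]])}
{'time': 0.1, 'q': array([-1.40648502,  0.59207595,  0.04828736,  1.6097018 , -0.03329109,
        0.94274856, -0.03370647]), 'joint_vel': array([ 0.00074882, -0.00141012, -0.00102531, -0.00354772, -0.00044373,
       -0.00115373, -0.00036546]), 'effort': array([ 4.76175701e-03, -5.49995148e+01,  1.55332681e+00, -1.98824733e+01,
        9.71849891e-03,  3.84092637e-03,  6.15987730e-06]), 'eef_pos': array([0.1846442 , 0.70033647, 0.24721686]), 'orientation': array([-7.80798067e-05,  1.28502805e-01,  9.91708574e-01, -1.06181938e-03]), 'ft_force': array([-0.50864225,  0.0759336 , -0.54865657]), 'moment': array([-0.01588871, -0.00787617, -0.03087916]), 'finger_force': 0.0, 'opening': 0.0853523624650528}
```

View pics/top0.png

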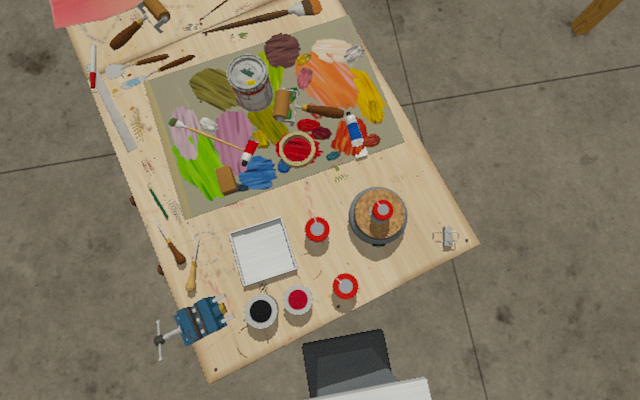

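View pics/side0.png

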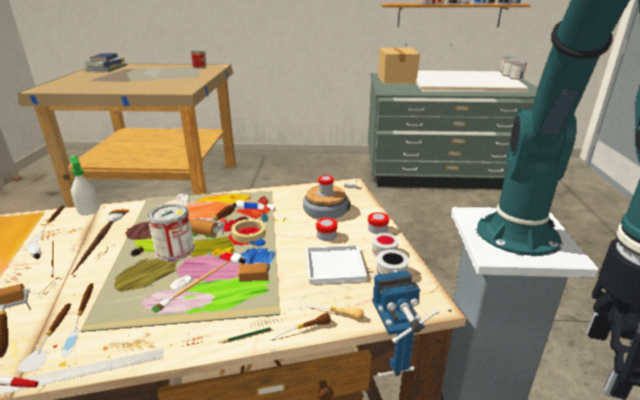

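Candidates: the red knob on the hone (top 382,210; side 326,183). Look-alikes are the red-topped items on the table at top (317,230) and (345,286), and the red ink tin at (298,300). I choose the one on the hone and check its height and size in a crop.

Run:
```python
from h import *
for n in('top','side'):
    z=np.load(n+'0.npz');p,d=z['p'].astype(int),z['d'];W=world(n,d)
    np.set_printoptions(precision=4,suppress=True)
    red=(p[...,0]>110)&(p[...,1]<60)&(p[...,2]<60)&(d>0)
    k,l,s,c=cv2.connectedComponentsWithStats(red.astype(np.uint8))
    for i in range(1,k):
        if s[i,4]>40:
            q=W[l==i]; print(n,c[i],s[i,4],np.median(q,0),q.min(0),q.max(0))
    m=(W[...,0]>.3)&(W[...,0]<1)&(abs(W[...,1])<.35)&(d>0)
    k=m&(W[...,2]>.095)&(W[...,2]<.125); q=W[k]
    # knob top
    if len(q): print(n,'knobtop n',len(q),q.mean(0),q.min(0),q.max(0),cv2.minEnclosingCircle(q[:,:2].astype(np.float32)))
    k=m&(W[...,2]>.054)&(W[...,2]<.066); q=W[k]
    print(n,'disc',len(q),cv2.minEnclosingCircle(q[:,:2].astype(np.float32)),np.median(q[:,2]))
z=np.load('top0.npz');W=world('top',z['d'])
for u,v in [(264,252),(230,238),(281,219),(298,276),(241,287),(382,210),(317,230),(345,286),(447,237),(298,300)]: print(u,v,W[v,u])
p=cv2.imread('pics/top0.png')[150:320,220:470]; a=cv2.resize(p,None,fx=3,fy=3,interpolation=3)
cv2.imwrite('pics/crop0.png',a)
```

```text
top [92.2899 78.4058] 69 [1.0766 0.5779 0.0153] [1.05   0.5721 0.0053] [1.0944 0.5844 0.024 ]
top [307.5459 124.6514] 218 [0.8336 0.0119 0.0121] [ 0.8171 -0.0206  0.0038] [0.8535 0.04   0.0212]
top [366.566  135.2594] 212 [ 0.7699 -0.1374  0.0111] [ 0.7434 -0.167   0.0049] [ 0.8276 -0.1186  0.023 ]
top [339.8995 135.3769] 199 [ 0.7904 -0.0701  0.0099] [ 0.744  -0.0914  0.005 ] [ 0.8301 -0.0404  0.0181]
top [296.8165 149.2806] 474 [0.7705 0.0512 0.0098] [0.7395 0.0153 0.0046] [0.8053 0.0883 0.0214]
top [347.4308 145.6923] 65 [ 0.755  -0.0849  0.011 ] [ 0.7384 -0.0934  0.0071] [ 0.7785 -0.0726  0.0161]
top [250.6807 146.6303] 119 [0.7967 0.171  0.0195] [0.7758 0.1535 0.0131] [0.817  0.1898 0.0274]
top [316.5556 150.1905] 63 [ 0.7553 -0.0008  0.0089] [ 0.7386 -0.0143  0.0044] [0.7864 0.013  0.0124]
top [354.9268 150.8293] 41 [ 0.7377 -0.1001  0.0091] [ 0.7281 -0.1145  0.0048] [ 0.7499 -0.0923  0.0147]
top [382.3316 210.4592] 196 [ 0.5498 -0.1195  0.1095] [ 0.5293 -0.155   0.058 ] [ 0.5771 -0.0975  0.1132]
top [317.0406 230.1402] 271 [0.5392 0.0363 0.043 ] [0.5149 0.0082 0.0367] [0.574  
[... 1336 characters left out ...]
0147] [0.8172 0.1923 0.0254]
side [ 23.2273 382.6883] 154 [1.0713 0.585  0.016 ] [1.0493 0.5779 0.0108] [1.0939 0.5897 0.0211]
side knobtop n 1009 [0.8849 0.1166 0.1148] [ 0.5317 -0.144   0.0951] [0.9997 0.1947 0.125 ] ((0.763332724571228, 0.02072768658399582), 0.2725178897380829)
side disc 862 ((0.6646636128425598, 0.1278384029865265), 0.3304254114627838) 0.06045459471137382
264 252 [0.5161 0.1792 0.0018]
230 238 [0.5645 0.2565 0.0188]
281 219 [0.5899 0.1221 0.0172]
298 276 [ 0.4416  0.1039 -0.0011]
241 287 [0.4402 0.2488 0.0012]
382 210 [ 0.5531 -0.1192  0.1085]
317 230 [0.5424 0.0368 0.0424]
345 286 [ 0.3975 -0.0057  0.0416]
447 237 [ 0.47   -0.2852  0.0151]
298 300 [0.3853 0.1109 0.0401]
```

View pics/crop0.png

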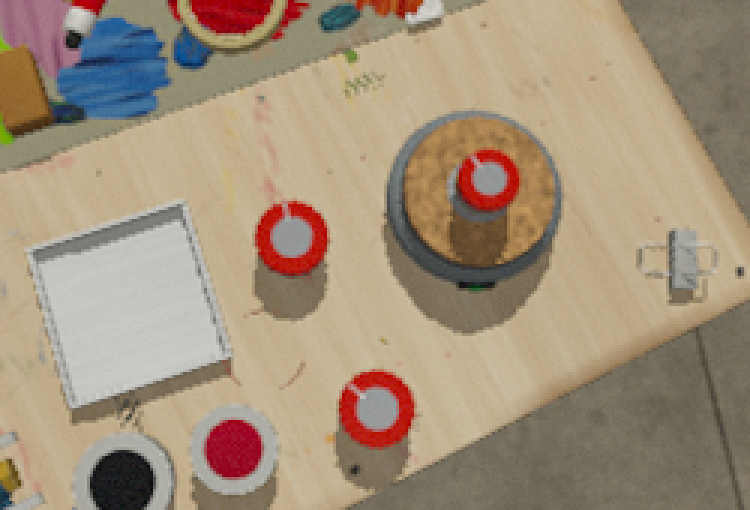

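The knob on the hone is right: top 110 mm over the table, about 48 mm wide. The two red ones on the table are larger (about 60 mm, 45 mm high). I'll refine the centres, plan the wrist range and move to a hover.

```bash
cat >> h.py <<'E'
from scipy.spatial.transform import Rotation as Ro
def quat(yaw):
    q=(Ro.from_euler('z',yaw)*Ro.from_euler('x',np.pi)).as_quat(); return np.r_[q[3],q[:3]]
def rect(W,m): return cv2.minAreaRect(W[m][:,:2].astype(np.float32))
E
python3 - <<'E'
from h import *
np.set_printoptions(precision=4,suppress=True)
for n in('top','side'):
    z=np.load(n+'0.npz');W=world(n,z['d'])
    for (cx,cy),R,(a,b) in [((.553,-.12),.04,(.1055,.118)),((.553,-.12),.09,(.053,.066))]:
        m=(np.hypot(W[...,0]-cx,W[...,1]-cy)<R)&(W[...,2]>a)&(W[...,2]<b)
        q=W[m];print(n,len(q),q.mean(0),cv2.minEnclosingCircle(q[:,:2].astype(np.float32)))
    m=(np.hypot(W[...,0]-.515,W[...,1]-.18)<.115)&(W[...,2]>.012)&(W[...,2]<.024)
    print(n,'tray',rect(W,m))
print(r.nose_length)
s=r.get_state()
for y in range(-180,180,30):
    j=r.solve_ik([.553,-.1195,.18],quat(np.radians(y))); print(y,j)
E
```

```text
top 336 [ 0.5537 -0.1193  0.1097] ((0.5541770458221436, -0.11942774057388306), 0.025079699233174324)
top 1579 [ 0.5514 -0.1171  0.0598] ((0.5539856553077698, -0.11964094638824463), 0.06218869611620903)
top tray ((0.49511322379112244, 0.17889097332954407), (0.18890760838985443, 0.1402628868818283), 7.905277729034424)
side 101 [ 0.5546 -0.1155  0.1104] ((0.555127739906311, -0.11940313875675201), 0.025624725967645645)
side 500 [ 0.5537 -0.1024  0.0604] ((0.5556467175483704, -0.11651275306940079), 0.0652027577161789)
side tray ((0.5005971193313599, 0.1596050262451172), (0.18605753779411316, 0.18893711268901825), 5.379478454589844)
0.017
-180 [-0.01    0.4907  0.1943  2.0335 -0.1548  0.631   1.858 ]
-150 [ 0.0904  0.4841  0.0573  2.029  -0.0453  0.6296  2.2722]
-120 [ 0.178   0.4838 -0.0612  2.0251  0.048   0.634   2.7031]
-90 [-0.5984  0.8274  1.1826  2.0562 -0.9684  0.9737 -2.0274]
-60 [-0.5984  0.8274  1.1826  2.0562 -0.9684  0.9737 -1.5038]
-30 [-0.5202  0.7068  0.9925  2.0537 -0.8188  0.84   -1.1334]
0 [-0.3856  0.5986  0.7465  2.0489 -0.6137  0.7267 -0.8193]
30 [-0.3699  0.5899  0.7207  2.0483 -0.592   0.718  -0.3179]
60 [-0.3285  0.5696  0.6546  2.0467 -0.5362  0.6981  0.1489]
90 [-0.2713  0.5466  0.5668  2.0445 -0.4621  0.6763  0.5973]
120 [-0.2051  0.5258  0.4688  2.0418 -0.3801  0.6576  1.0377]
150 [-0.1281  0.5079  0.3585  2.0386 -0.2887  0.6427  1.469 ]
```

Run:
```python
from h import *
np.set_printoptions(precision=4,suppress=True)
def st(t):
    s=r.get_state();print(t,round(s['time'],2),s['eef_pos'],s['ft_force'],s['moment'],s['opening'],s['finger_force'])
q=quat(np.radians(150))
r.movep([.5542,-.1194,.19],q); st('hover')
r.move_l([.5542,-.1194,.1015],speed=.08); st('down')
r.grip(.058);st('near')
cap('side','pics/s1.png');p=cv2.imread('pics/s1.png')[120:260,250:430];cv2.imwrite('pics/s1c.png',cv2.resize(p,None,fx=4,fy=4,interpolation=3))
```

```text
hover 3.26 [ 0.5546 -0.1183  0.19  ] [ 0.5148 -0.3679  0.1241] [-0.0354  0.0076  0.0171] 0.08522607094299191 0.0
down 4.52 [ 0.5546 -0.1195  0.102 ] [-0.1099  0.5865 -0.004 ] [-0.0235  0.0069 -0.0174] 0.08531365480757962 0.0
near 4.91 [ 0.5543 -0.1194  0.1017] [-0.0421 -0.3227 -0.3767] [-0.002   0.0232  0.0275] 0.05787128417692906 0.0
```

View pics/s1c.png

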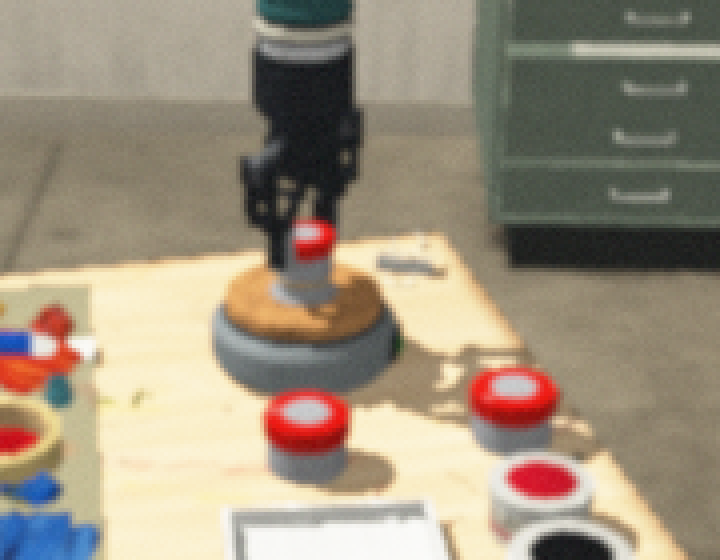

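The picture shows the fingers straddling the red knob, with one fingertip at crop (275,255) reaching the head's level and clear of the disc. I'll grip and test the forces, then take a few turning steps.

```bash
cat >> h.py <<'E'
np.set_printoptions(precision=4,suppress=True)
def avg(n=4):
    S=[]
    for _ in range(n): r.dwell(.01);S.append(r.get_state())
    s=S[-1]; s['f']=np.mean([k['ft_force'] for k in S],0); s['mz']=np.mean([k['moment'][2] for k in S]); return s
def st(t):
    s=avg();print(t,round(s['time'],2),s['eef_pos'],s['f'],round(s['mz'],3),round(s['opening'],4),round(s['finger_force'],1));return s
E
python3 - <<'E'
from h import *
st('pre')
r.grip(.040,squeeze=25);s=st('grip')
x=np.array([.5542,-.1194,.1015]);y=150
for i in range(4):
    y-=2.5
    r.move_l(x,speed=.15,rotation=quat(np.radians(y)));st(y)
E
```

```text
pre 4.99 [ 0.5543 -0.1194  0.1016] [-0.1389 -0.043   0.0092] -0.02 0.0578 0.0
grip 5.27 [ 0.5542 -0.1196  0.1017] [-0.64    0.3451  2.8664] -0.001 0.047 25.4
147.5 5.55 [ 0.5543 -0.1196  0.1017] [-1.2242 -0.1825  4.2247] -0.065 0.0471 25.5
145.0 5.83 [ 0.5545 -0.1195  0.1017] [-0.8911 -0.107   4.345 ] -0.049 0.047 25.5
142.5 6.12 [ 0.5545 -0.1195  0.1017] [-0.357   0.1182  4.8816] -0.06 0.0473 25.5
140.0 6.4 [ 0.5546 -0.1195  0.1017] [-0.3143  0.0267  4.6857] -0.012 0.0468 25.6
```

```bash
cat > turn.py <<'E'
from h import *
import sys,json
y,z,n,dy=float(sys.argv[1]),float(sys.argv[2]),int(sys.argv[3]),float(sys.argv[4])
x=np.array([.5542,-.1194,z])
for i in range(n):
    s=avg(3); fz=s['f'][2]
    for _ in range(4):   # keep a light upward pull
        if -8<fz<-4: break
        x[2]+=np.clip((fz+6)*.0001,-.001,.0006) if fz<3 else .0006
        r.move_l(x,speed=.02); fz=avg(3)['f'][2]
    y+=dy; r.move_l(x,speed=.15,rotation=quat(np.radians(y)))
    s=st(f'{y:.1f} z{x[2]:.4f}')
    if abs(s['mz'])>.3 or np.hypot(*s['f'][:2])>8 or s['f'][2]<-14: print('STOP load');break
    if s['eef_pos'][2]>.1065 and s['f'][2]>-4: print('maybe free');break
print('end',y,x[2])
E
python3 turn.py 140 .1015 6 -2.5
```

```text
137.5 z0.1026 7.26 [ 0.554  -0.1193  0.1021] [ 2.6426 -1.6114 -7.9998] -0.035 0.0468 27.1
135.0 z0.1021 8.12 [ 0.5537 -0.1193  0.102 ] [ 1.2705 -1.1866 -5.9862] -0.05 0.0469 27.2
132.5 z0.1021 8.43 [ 0.5537 -0.1192  0.102 ] [ 0.381  -0.5862 -5.5501] -0.049 0.0467 27.3
130.0 z0.1021 8.73 [ 0.5537 -0.1192  0.102 ] [-0.369  -0.1578 -4.534 ] -0.055 0.0469 27.3
127.5 z0.1021 9.04 [ 0.5538 -0.1192  0.102 ] [-0.6424  0.0332 -4.3735] -0.023 0.047 27.4
125.0 z0.1021 9.35 [ 0.554  -0.1192  0.102 ] [-0.8943  0.4039 -4.782 ] -0.029 0.047 27.4
end 125.0 0.10205314973144765
```

```bash
python3 turn.py 125 .10205 14 -2.5
```

```text
122.5 z0.1023 9.93 [ 0.5541 -0.1192  0.1021] [-0.1143  0.5027 -7.0617] -0.072 0.0472 27.2
120.0 z0.1023 10.24 [ 0.5541 -0.1193  0.1021] [-0.6024 -0.0416 -8.2075] -0.054 0.0469 27.3
117.5 z0.1020 10.82 [ 0.5543 -0.1194  0.1021] [-0.7227  0.1688 -6.6742] -0.032 0.0471 27.4
115.0 z0.1020 11.13 [ 0.5544 -0.1195  0.1021] [-0.6433 -0.1523 -5.9781] -0.053 0.0474 27.4
112.5 z0.1020 11.44 [ 0.5544 -0.1195  0.1021] [-0.2113  0.2633 -6.4231] -0.038 0.047 27.4
110.0 z0.1020 11.75 [ 0.5544 -0.1195  0.1021] [ 0.3322 -0.505  -6.3414] -0.011 0.047 27.4
107.5 z0.1020 12.06 [ 0.5544 -0.1195  0.1021] [-0.0032 -0.2094 -6.4983] -0.05 0.047 27.4
105.0 z0.1020 12.37 [ 0.5543 -0.1195  0.102 ] [ 0.065  -0.1718 -6.3817] -0.04 0.0474 27.4
102.5 z0.1020 12.68 [ 0.5543 -0.1195  0.102 ] [ 0.5062 -0.6137 -6.4966] -0.033 0.0471 27.4
100.0 z0.1020 12.98 [ 0.5543 -0.1194  0.1021] [ 0.5153 -0.7874 -5.5127] -0.038 0.0471 27.4
97.5 z0.1020 13.29 [ 0.5543 -0.1193  0.1021] [-0.3047  0.0558 -4.6454] -0.033 0.0472 27.5
95.0 z0.1020 13.6 [ 0.5544 -0.1192  0.1021] [ 0.4136  0.4309 -3.8988] -0.051 0.0469 27.6
92.5 z0.1020 13.91 [ 0.5546 -0.1189  0.1022] [ 1.2536  2.0235 -2.418 ] 0.031 0.0473 27.7
90.0 z0.1023 14.49 [ 0.5547 -0.119   0.1024] [ 2.7574  2.7831 -4.5748] 0.049 0.0467 27.6
end 90.0 0.10230629919536434
```

Climbing has begun (60° turned). The pull is dropping, so I'll go on.

```bash
python3 turn.py 90 .1023 12 -2.5
```

```text
87.5 z0.1023 14.8 [ 0.5545 -0.1192  0.1024] [ 2.8008  3.6355 -3.484 ] 0.063 0.0467 27.6
85.0 z0.1025 15.38 [ 0.5539 -0.12    0.1027] [ 2.4119  2.22   -1.7446] -0.005 0.047 27.7
82.5 z0.1030 15.97 [ 0.5537 -0.1201  0.103 ] [ 0.6964  0.2237 -3.0634] -0.048 0.0472 27.6
80.0 z0.1033 16.55 [ 0.5539 -0.1197  0.1032] [ 0.0804 -1.4987 -4.7255] -0.068 0.0473 27.5
77.5 z0.1033 16.86 [ 0.5543 -0.1193  0.1033] [ 0.2185 -0.3347 -4.507 ] -0.044 0.0473 27.5
75.0 z0.1033 17.17 [ 0.5547 -0.119   0.1033] [ 1.1475  0.5091 -4.3099] -0.005 0.0466 27.6
72.5 z0.1033 17.48 [ 0.5546 -0.119   0.1035] [ 1.7203  1.4016 -2.0466] 0.035 0.0468 27.7
70.0 z0.1036 18.06 [ 0.5541 -0.1195  0.1038] [ 1.522   1.0247 -1.4111] -0.025 0.0469 27.8
67.5 z0.1043 18.92 [ 0.5539 -0.1196  0.1042] [ 1.9629 -0.4291 -6.5631] -0.056 0.0471 27.4
65.0 z0.1043 19.23 [ 0.5537 -0.1196  0.1043] [ 1.3168 -0.0409 -4.7162] -0.053 0.0469 27.5
62.5 z0.1043 19.53 [ 0.5536 -0.1196  0.1044] [-0.7811 -0.9209 -2.3581] -0.077 0.0464 27.7
60.0 z0.1049 20.39 [ 0.5543 -0.1192  0.1048] [-0.9736 -0.6492 -5.0854] -0.079 0.0469 27.5
end 60.0 0.10487096693124191
```

```bash
python3 turn.py 60 .10487 9 -2.5
```

```text
57.5 z0.1049 20.7 [ 0.5547 -0.1191  0.1049] [ 0.4396 -0.1631 -5.4261] -0.025 0.0464 27.5
55.0 z0.1049 21.01 [ 0.5548 -0.1192  0.105 ] [ 1.3043 -0.1702 -4.6819] 0.003 0.0469 27.5
52.5 z0.1049 21.32 [ 0.5544 -0.1194  0.1051] [ 0.8838  0.4075 -2.2584] -0.051 0.047 27.7
50.0 z0.1052 21.9 [ 0.554  -0.1196  0.1054] [-0.1724 -0.5589 -1.5056] 0.001 0.0467 27.7
47.5 z0.1071 23.31 [ 0.5544 -0.1196  0.1072] [-0.3406 -0.0292 -0.8691] -0.02 0.0471 27.7
maybe free
end 47.5 0.10709302367285665
```

The pull is down to about the knob's weight, so it is free. I'll lift gently with the force watched.

Run:
```python
from h import *
x=np.array([.5542,-.1194,.1071])
ok=True
while x[2]<.131:
    x[2]+=.0015; r.move_l(x,speed=.03); s=avg(2)
    if s['f'][2]<-5: st('caught');ok=False;break
st('lift')
if ok:
    r.move_l([.5542,-.1194,.20],speed=.12);st('up')
    cap('side','pics/s2.png');p=cv2.imread('pics/s2.png')[90:290,230:430];cv2.imwrite('pics/s2c.png',cv2.resize(p,None,fx=3,fy=3,interpolation=3))
# tray centre from bright rim points of the first views
for n in('top','side'):
    z=np.load(n+'0.npz');W=world(n,z['d'])
    m=(abs(W[...,0]-.515)<.11)&(abs(W[...,1]-.18)<.11)&(W[...,2]>.013)&(W[...,2]<.022)
    m=cv2.morphologyEx(m.astype(np.uint8),cv2.MORPH_CLOSE,np.ones((3,3)));k,l,s,c=cv2.connectedComponentsWithStats(m)
    for i in range(1,k):
        if s[i,4]>60: print(n,s[i],rect(W,l==i))
```

```text
lift 27.61 [ 0.5542 -0.1194  0.1312] [-0.2505 -0.0879 -0.9476] -0.012 0.047 27.7
up 28.37 [ 0.5537 -0.1189  0.1994] [-0.4593  0.3615 -1.487 ] -0.017 0.0467 27.7
top [228 217  69  70 381] ((0.49998390674591064, 0.15585719048976898), (0.18559470772743225, 0.18723240494728088), 7.905279159545898)
side [306 245  61  36 407] ((0.48104655742645264, 0.5966887474060059), (0.14421510696411133, 0.9808552861213684), 5.305854797363281)
```

View pics/s2c.png

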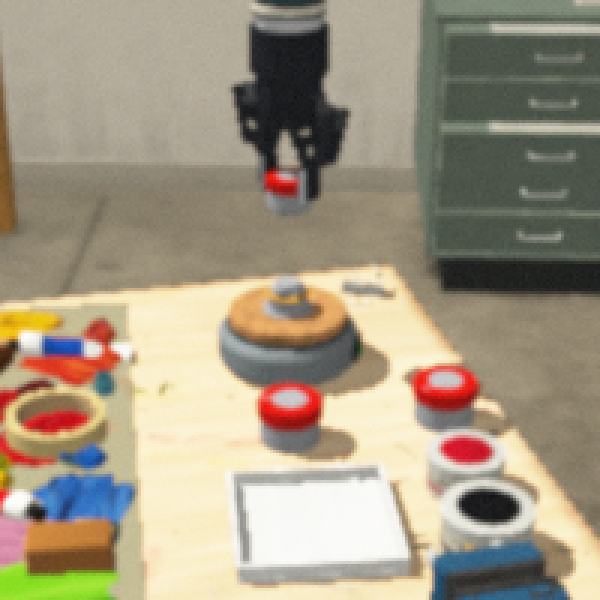

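The knob hangs upright in the gripper (crop 287,190), the spindle is bare, and the tray is empty with its floor centre at about (0.517, 0.180). I'll place it there.

Run:
```python
from h import *
T=np.array([.517,.180,.14])
r.movep(T,quat(np.radians(47.5))); st('over')
T[2]=.036; r.move_l(T,speed=.08); f0=st('low')['f'][2]
while T[2]>.026:
    T[2]-=.0007; r.move_l(T,speed=.03)
    if avg(2)['f'][2]-f0>2: break
st('contact')
r.grip(.066);r.dwell(.2);st('open')
T[2]=.17; r.move_l(T,speed=.1)
r.movep([.45,.0,.30],quat(np.radians(47.5))) if r.solve_ik([.45,.0,.30],quat(np.radians(47.5))) is not None else None
st('away')
for n in('top','side'):
    p,d=cap(n,f'pics/{n}9.png');W=world(n,d)
    m=(np.hypot(W[...,0]-.517,W[...,1]-.18)<.045)&(W[...,2]>.03)&(W[...,2]<.05)
    if m.any(): print(n,W[m].mean(0),W[m].max(0),m.sum())
p=cv2.imread('pics/side9.png')[150:300,220:450];cv2.imwrite('pics/s9c.png',cv2.resize(p,None,fx=3,fy=3,interpolation=3))
```

```text
over 29.62 [0.518  0.1779 0.1406] [ 0.0427 -0.3877 -0.7408] -0.0 0.0471 27.7
low 31.11 [0.5173 0.1801 0.0364] [-0.0416  0.5207 -0.6132] 0.007 0.0471 27.7
contact 33.81 [0.5171 0.18   0.0297] [-1.4892  0.6882  7.1504] 0.02 0.0469 28.4
open 34.37 [0.5169 0.18   0.0289] [ 0.2997 -0.3197 -0.2526] -0.002 0.0661 0.0
away 36.88 [0.4504 0.0018 0.2993] [-0.0601  0.1335 -0.0158] -0.005 0.0657 0.0
top [0.5155 0.18   0.0377] [0.5393 0.2039 0.0423] 302
side [0.5165 0.1857 0.0376] [0.5414 0.2073 0.0417] 215
```

View pics/s9c.png

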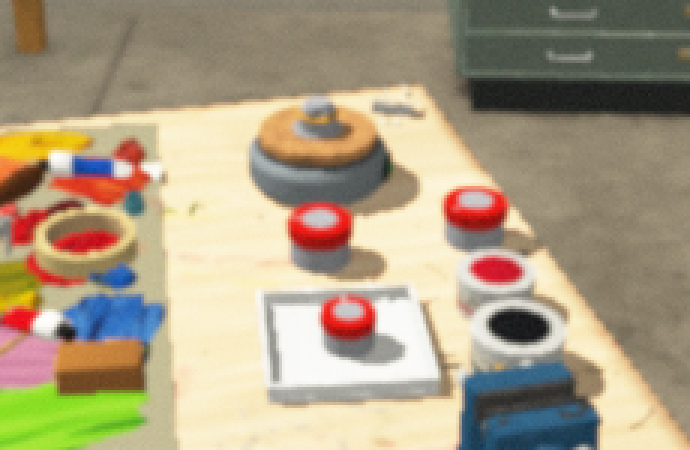

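The knob stands upright, skirt down, in the tray (crop 348,325) with its top at 38 mm, as it should be. Everything else is where it was, and the arm is clear.

```bash
python3 -c "
from plant import r
print(r.job_done())"
```

```text
the job is handed in; nothing more can be done
None
```

The lock knob came free after about 100° of clockwise turning; it now stands upright, skirt down, in the parts tray with nothing else moved, and the job was handed in after about 37 s.

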